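# Lay the carton down on the packing bed and snug it to the end pad

### The job

Push the standing yellow-fronted carton up against the red edge of the grey packing bed, then push high on its near face so that it tips over that edge and lies flat on the bed. Then slide it along the bed until it presses the sprung yellow pad on the blue end gate in by a few millimetres, ease off, and leave it lying square against the pad. Push gently throughout - more than 20 N dents the carton - and leave the cans, the bottle and the small box alone.

Things in the scene. Friction and masses are not known exactly. Their poses are not given: they have to be found in the camera images.
- carton: full closed cardboard carton, yellow panel with a blue band on its near and far faces, too wide to grip: 100 mm deep (its x), 140 mm wide (y), 150 mm tall (z), 0.6 to 1.0 kg, not measured, centre of mass in its middle. Origin at the centre of its underside. It starts upright on the table, 10 to 30 mm short of the bed's red edge and roughly in line, its far face (+x) towards the bed
- carton_top (a point): centre of the carton's top face, 150 mm from the carton's origin along its z. The carton is glossy: friction about 0.3 to 0.4 on table, bed and fingers. On the open table a push at mid-height (up to 90 mm) slides it, while a push near the top may tip it too soon, before its foot has met the red edge. It dents, and the job is spoilt, if pressed with more than 20 N
- carton_high (a point): middle of the carton's near face, 130 mm above its underside: a good height for tipping. With the foot against the red edge a push here tips the carton at about 2 to 6 N; beyond some 35 degrees of tilt it falls over by itself onto the bed. It lands with some 15 to 50 mm overhanging the red edge. A push at or below mid-height needs far more force
- bed: fixed packing bed: grey slab 240 mm long (its x), 204 mm wide (y), top 12 mm above the table; its rigid red near edge is the stop. A rail along each side: inner faces 90 mm either side of the middle line, from 40 mm behind the red edge to the far end, tops 28 mm above the bed. Origin on the table under the middle of the red edge's near face; x points along the bed to the gate; z up
- gate: blue end gate fixed across the far end of the bed: a plate 190 mm wide, 110 mm tall, 22 mm thick. Its near face is 225 mm along the bed from the red edge. Origin on the bed's top, on the middle line, 100 mm before that near face; axes as the bed's. It carries a black and yellow sprung pad
- pad_line (a point): empty point 55 mm above the gate's origin, level with the middle of the pad, 100 mm before the gate plate's near face. Pad 120 mm wide, 70 mm tall. How far it stands out varies and is not measured: its near face is 30 to 57 mm before the plate. Its damped spring gives 2 N per mm, 12 mm of travel; once eased off, the carton stays put, the pad still bearing on it
- can_red: a sealed food can with a red label standing upright, 74 mm diameter, 110 mm tall, 0.42 kg; origin at the centre of its underside. A bystander: leave it alone
- can_orange: a sealed food can with an orange label standing upright, 74 mm diameter, 110 mm tall, 0.42 kg; origin at the centre of its underside. A bystander: leave it alone
- can_blue: a sealed food can with a blue label standing upright, 74 mm diameter, 110 mm tall, 0.42 kg; origin at the centre of its underside. A bystander: leave it alone
- can_green: a sealed food can with a green label standing upright, 74 mm diameter, 110 mm tall, 0.42 kg; origin at the centre of its underside. A bystander: leave it alone
- syrup: an amber syrup bottle with a red cap, standing, 70 mm diameter, 210 mm tall, 0.5 kg; origin at the centre of its underside. A bystander: leave it alone
- dinner_box: a small yellow dinner box lying flat, 55 x 130 x 35 mm, 0.2 kg; origin at the centre of its underside. A bystander: leave it alone
Things that resemble listed ones, but are neither listed nor needed, are in the scene too. Leave any orange or pink look-alike of the carton alone.

How it is judged:
By the outcome, as a careful person would: the job done as asked, in the order asked, and still so for the second after the job is handed in, with the robot touching nothing.
It also fails if it takes over 72 s, if anything falls off the work surface, if the arm or the gripper's body presses on something with over 40 N, if the wrist force passes 120 N, or if a joint passes its speed limit or range.

### The arm

A 7-joint arm with a two-finger parallel gripper is mounted at the origin on the work surface. World frame = base frame: x ahead of the robot, y to its left, z up, the work surface at z = 0. Lengths are in m, angles in rad, forces in N, time in s.
With the tool pointing down it reaches from about 0.4 to 0.85 m from the base axis. Payload 4.5 kg.
Tool frame: the origin (TCP) lies midway between the tips of the shut fingers; the grasp point (between the pads) lies 19 mm behind it (tcp_to_grasp is the z of the grasp point in the tool frame, in m); z points along the fingers, y is the line along which they close (so a half turn about z gives the same grasp; the last joint's range is limited). The gripper opens to 88 mm and grips with 3 to 60 N. Pads are 18 mm wide; open, the fingers measure 123 mm over their backs; the gripper's body (75 mm by 187 mm) begins 45 mm behind the grasp point.
Start: joints at [1.163, 0.689, -0.195, 1.565, 0.157, 0.902, -0.215], TCP at [0.267, -0.565, 0.239] pointing down, gripper open.
Joint ranges: [-3.01, 3.01], [-0.46, 2.08], [-1.47, 1.51], [0.13, 2.56], [-1, 4.14], [0.04, 2.09], [-2.66, 2.66]. Speed limits (rad/s): [2.57, 2.57, 3.14, 3.14, 3.14, 3.14, 3.14].

### API

Orientations are given as a unit quaternion [w, x, y, z].
In Python, from bench import * gives the robot as it stands.
- The arm moves only by the shell command python3 -m creep 'ROWS'. ROWS is JSON, one flat list of numbers, 5 for each row, row after row: the opening, from -1 (shut) to 1 (fully open), then the shift along the tool's x, y, z in m, then the turn about the tool's z in rad. In form: [hand, x, y, z, roll, hand, x, y, z, roll, ...]. A call has 1 to 5 rows; each row shifts and turns the commanded pose from where the row before left it, along the tool's axes as they then stand; what a row does not reach is not made up. A row lasts 1/12 s, in which the tool goes at most 41.7 mm and 7.16 degrees, less where a joint would pass 70% of its speed; a pose out of reach is approached as far as the arm can. A call with a gripper value outside its range is refused whole. The fingers move at their own pace and stop on an object; the grip force is fixed at half the most. Time passes only in rows, so rows that do not move let the fingers close. It gives the time, the measured TCP pose, the force, the opening and the grip force at its end, in the units of the state.
- read_state(): the state, without advancing time (a new reading comes with each control period).
- camera(name): name is "side" or "top"; returns the picture (480x640x3 uint8, red, green, blue); there is no depth.
- get_calibration(name): a dict with "K" (3x3 intrinsics, pixels), "R" (3x3) and "t" (3): a world point X has camera coordinates R X + t. Camera axes: x right, y down, z forward; pixel columns grow to the right and rows downward; lengths in m; the calibration is good to about 2 mm. A picture is of the moment at which its call begins. get_calibration takes no time and is no camera call.
- sign_off(): hands the job in; it is judged then, once.
The state is a dict: "time_s": time; "joints": joint angles; "joint_velocities": joint speeds; "joint_efforts": joint torques, N m; "tool_pos": TCP position; "tool_rot": TCP orientation; "ft_force": force on the tool from outside, world axes, zero at the start; "moment": the same for the moment, N m; "width": opening from 0.0 (shut) to 1.0 (fully open); "grip_force": force on a finger pad.
Only numpy, scipy, OpenCV 4.12 (cv2) and the standard library are available. Lean on these libraries where they do the work, as an engineer would, in place of code of your own. Each camera call takes 0.05 s, during which the arm holds its last target. There are 200 camera calls.

## Working session

There is one attempt and no reset: what is moved stays moved. The work goes in short steps, Python scripts to look and compute and a shell command to move; the robot and the scene stay as the last step left them, time stands still between calls to the robot, and variables do not carry over. Pictures are saved under pics/ and viewed, at most 10 in all, crops included, and the job is handed in when it is done.

```bash
mkdir -p pics; ls
python3 - <<'E'
from bench import *
import cv2
for n in ("side","top"):
    cv2.imwrite(f"pics/{n}0.png",camera(n)[:,:,::-1]); print(n,get_calibration(n))
s=read_state(); print(s)
E
```

```text
pics
side {'K': array([[497.70157556,   0.        , 324.4827201 ],
       [  0.        , 497.70157556, 233.39275127],
       [  0.        ,   0.        ,   1.        ]]), 'R': array([[-0.9656568 , -0.25977122,  0.00508542],
       [-0.1486285 ,  0.53623628, -0.83087919],
       [ 0.21311151, -0.80309997, -0.55642962]]), 't': array([0.47154349, 0.1708961 , 0.89860094])}
top {'K': array([[506.37078894,   0.        , 321.13522105],
       [  0.        , 506.37078894, 241.81151994],
       [  0.        ,   0.        ,   1.        ]]), 'R': array([[ 0.00987125, -0.99994871,  0.00226624],
       [-0.997678  , -0.01000151, -0.06736893],
       [ 0.06738814, -0.00159596, -0.99772556]]), 't': array([0.00191056, 0.47843789, 1.36358363])}
{'time_s': 0.1, 'joints': array([ 1.16276416,  0.68986849, -0.19456342,  1.56621198,  0.15729251,
        0.90249257, -0.21512348]), 'joint_velocities': array([-0.00022432, -0.00281543, -0.00088431, -0.00141517,  0.00154934,
        0.00094639,  0.00016154]), 'joint_efforts': array([-3.68624707e-03, -5.28494167e+01, -1.27160456e+00, -1.53837347e+01,
       -5.25699975e-02,  1.94429289e-03,  2.54447787e-05]), 'tool_pos': array([ 0.26699734, -0.56449122,  0.23801853]), 'tool_rot': array([-7.64537369e-04,  9.75688248e-01,  2.19161611e-01, -2.14799417e-04]), 'ft_force': array([0.05114517, 0.30744022, 0.38560772]), 'moment': array([ 0.01586724, -0.01548273,  0.01586968]), 'grip_force': 0.0, 'width': 0.9988975391896546}
```

View pics/side0.png

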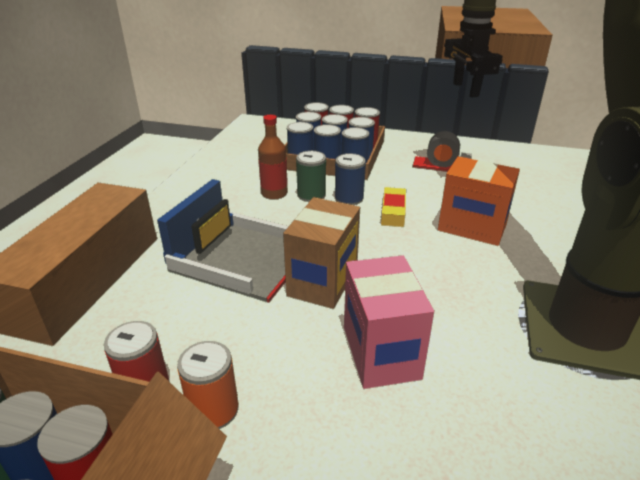

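View pics/top0.png

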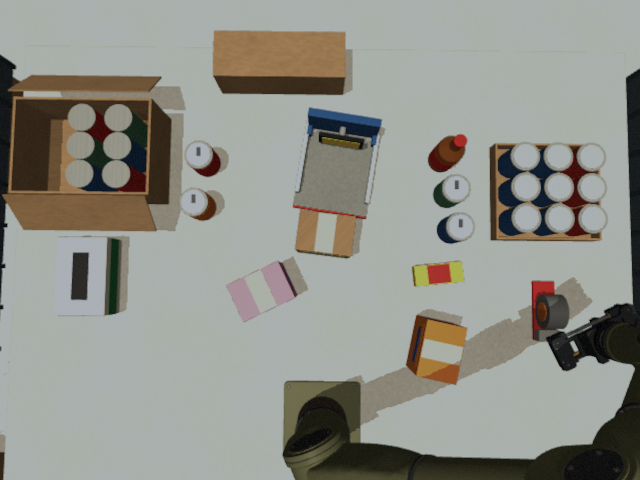

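The side view shows the carton at about (320,250), with the bed and gate to its left at (160–300,180–300) and the pink look-alike in front. In the top view the carton is at (325,232), the red edge runs from (295,208) to (367,216), and the pad is at (341,140). Next I'll measure the carton and bed.

```bash
cat > h.py <<'E'
import numpy as np, cv2
from bench import *
def ray(n,uv,z):
    c=get_calibration(n); d=c["R"].T@np.linalg.inv(c["K"])@np.array([uv[0],uv[1],1.]); o=-c["R"].T@c["t"]
    return o+d*(z-o[2])/d[2]
def proj(n,X):
    c=get_calibration(n); p=c["K"]@(c["R"]@np.array(X)+c["t"]); return p[:2]/p[2]
def tri(uv1,uv2):
    A=[];b=[]
    for n,uv in(("top",uv1),("side",uv2)):
        c=get_calibration(n);P=c["K"]@np.c_[c["R"],c["t"]]
        for i in(0,1):
            r=uv[i]*P[2]-P[i];A.append(r[:3]);b.append(-r[3])
    return np.linalg.lstsq(np.array(A),np.array(b),rcond=None)[0]
def crop(n,f,x0,x1,y0,y1,k):
    im=camera(n); cv2.imwrite(f"pics/{f}.png",cv2.resize(im[y0:y1,x0:x1,::-1],None,fx=k,fy=k,interpolation=cv2.INTER_CUBIC)); return im
E
python3 - <<'E'
from h import *
im=crop("top","t1",285,395,100,265,3.6)
s=crop("side","s1",150,370,170,310,3.6)
hsv=cv2.cvtColor(im,cv2.COLOR_RGB2HSV)
H,S,V=[hsv[...,i].astype(int) for i in range(3)]
roi=np.zeros(H.shape,bool); roi[100:265,285:395]=1
red=((H<6)|(H>174))&(S>150)&roi
blue=(H>100)&(H<125)&(S>120)&roi
brown=(H>6)&(H<22)&(S>60)&roi&(np.arange(480)[:,None]>200)
for nm,m in(("red",red),("blue",blue),("brown",brown)):
    ys,xs=np.nonzero(m); r=cv2.minAreaRect(np.c_[xs,ys].astype(np.float32)); print(nm,m.sum(),r,cv2.boxPoints(r).round(1).tolist())
E
```

```text
red 115 ((328.9563293457031, 211.77301025390625), (72.8336181640625, 1.935383677482605), 9.090276718139648) [[292.79998779296875, 207.0], [293.1000061035156, 205.10000610351562], [365.1000061035156, 216.60000610351562], [364.79998779296875, 218.5]]
blue 1350 ((342.5, 128.0), (72.66435241699219, 29.42742156982422), 9.462322235107422) [[304.20001220703125, 136.5], [309.1000061035156, 107.5], [380.79998779296875, 119.5], [375.8999938964844, 148.5]]
brown 1580 ((327.8294982910156, 232.8900909423828), (67.89698791503906, 45.394081115722656), 9.30993938446045) [[290.70001220703125, 249.8000030517578], [298.0, 205.0], [365.0, 216.0], [357.70001220703125, 260.79998779296875]]
```

View pics/t1.png

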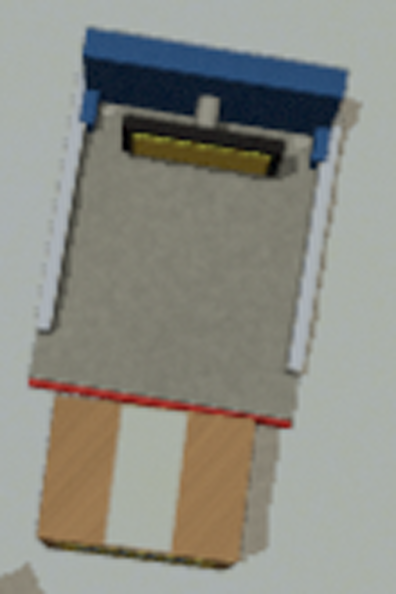

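View pics/s1.png

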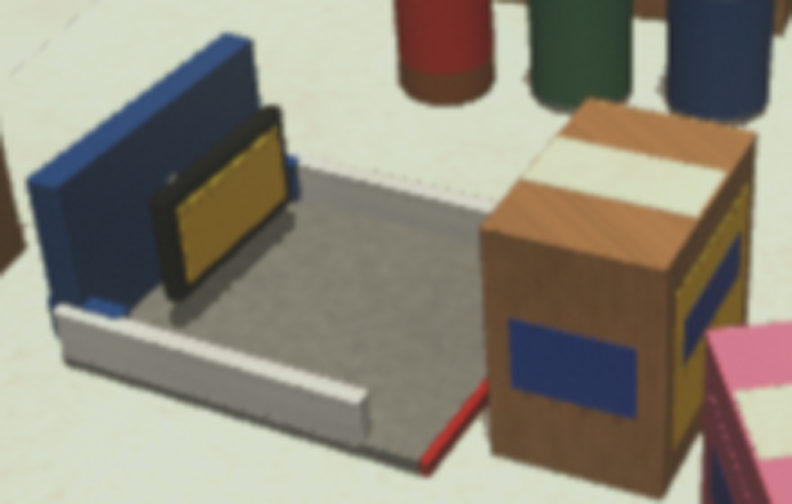

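The crops show the carton's top face with corners at top-view (300,209), (356,216), (351,256) and (296,250). The red edge runs from (293.3,206.1) to (365.8,217.8). The near face looks out towards the robot.

Run:
```python
from h import *
np.set_printoptions(precision=4,suppress=True)
T=lambda u,v:(285+u/3.6,100+v/3.6); S=lambda u,v:(150+u/3.6,170+v/3.6)
t=[T(54,393),T(256,417),T(234,562),T(38,541)]; s=[S(482,228),S(590,100),S(756,133),S(668,268)]
P=[tri(a,b) for a,b in zip(t,s)]
print("tri",np.array(P)); R=np.array([ray("top",a,.15) for a in t]); print("z.15",R, "c",R.mean(0))
print("side",np.array([ray("side",a,.15) for a in s]))
print("yaw",[np.degrees(np.arctan2(*(v[[1,0]]))) for v in (R[0]-R[3],R[1]-R[2])],[np.degrees(np.arctan2(-v[0],v[1])) for v in (R[0]-R[1],R[3]-R[2])])
a,b=ray("top",T(30,384),.012),ray("top",T(291,427),.012); print("red",a,b,(a+b)/2,np.linalg.norm(a-b),"yaw",np.degrees(np.arctan2(-(a-b)[0],(a-b)[1])))
print("red tri",tri(T(30,382),S(425,468)) if 0 else ray("side",S(425,468),.012))
g=[ray("top",T(87,30),.122),ray("top",T(347,70),.122)];print("gate far top",g,np.degrees(np.arctan2(-(g[0]-g[1])[0],(g[0]-g[1])[1])))
g=[ray("top",T(131,134),.1),ray("top",T(284,160),.1)]
for k in(.095,.102): print("pad yellow top near", [ray("top",T(134,133),k),ray("top",T(278,152),k)])
```

```text
tri [[ 0.5491  0.0597  0.1463]
 [ 0.5338 -0.0795  0.1448]
 [ 0.4352 -0.0644  0.1477]
 [ 0.4492  0.0699  0.1474]]
z.15 [[ 0.5497  0.0599  0.15  ]
 [ 0.5345 -0.0788  0.15  ]
 [ 0.4349 -0.0643  0.15  ]
 [ 0.4479  0.0695  0.15  ]] c [ 0.4917 -0.0034  0.15  ]
side [[ 0.5459  0.0648  0.15  ]
 [ 0.5299 -0.0709  0.15  ]
 [ 0.4347 -0.0606  0.15  ]
 [ 0.4497  0.0736  0.15  ]]
yaw [np.float64(-5.404024311887094), np.float64(-8.27460867725149)] [np.float64(-6.236143970988384), np.float64(-5.548821372435595)]
red [0.5746 0.0839 0.012 ] [ 0.5437 -0.1153  0.012 ] [ 0.5591 -0.0157  0.012 ] 0.20159290424849444 yaw -8.83226184082542
red tri [0.5736 0.0933 0.012 ]
gate far top [array([0.8135, 0.0409, 0.122 ]), array([ 0.7865, -0.1442,  0.122 ])] -8.312028435505795
pad yellow top near [array([0.7469, 0.0067, 0.095 ]), array([ 0.734 , -0.0976,  0.095 ])]
pad yellow top near [array([0.7449, 0.0067, 0.102 ]), array([ 0.7321, -0.097 ,  0.102 ])]
```

```bash
python3 -m creep '[0.6,0,0,0,0.118,0.6,0,0,0,0.118,0.6,0,0,0,0.118,0.6,0,0,0,0.118,0.6,0,0,0,0.12]'
cat >> h.py <<'E'
YAW=np.radians(-8.6); O=np.array([.559,-.0145])
EX=np.array([np.cos(YAW),np.sin(YAW)]); EY=np.array([-EX[1],EX[0]])
def bed(X): d=np.array(X)[:2]-O; return np.array([d@EX,d@EY])
def st():
    s=read_state(); q=s["tool_rot"]; print("t",round(s["time_s"],2),"bed",bed(s["tool_pos"]).round(4),"z",s["tool_pos"][2].round(4),"yaw",np.degrees(2*np.arctan2(q[2],q[1])).round(2),"F",(s["ft_force"][:2]@EX).round(2),(s["ft_force"][:2]@EY).round(2),s["ft_force"][2].round(2),"w",round(s["width"],2))
E
python3 - <<'E'
from h import *
st()
im=camera("top");hsv=cv2.cvtColor(im,cv2.COLOR_RGB2HSV);H,S,V=[hsv[...,i].astype(int) for i in range(3)]
m=(H>155)&(H<178)&(S>50)&(V>120); m[:250]=0;m[330:]=0;m[:,:220]=0;m[:,300:]=0
ys,xs=np.nonzero(m);r=cv2.boxPoints(cv2.minAreaRect(np.c_[xs,ys].astype(np.float32)))
for p in r: print(p,ray("top",p,.15).round(3),bed(ray("top",p,.15)).round(3), proj("side",ray("top",p,.15)).round(0))
E
```

```text
time_s: 0.62
tool_pos: [0.2672, -0.5648, 0.2385]
tool_rot: [-0.0, 0.997, -0.078, -0.0]
ft_force: [-0.0, -0.3, -0.6]
width: 0.797
grip_force: 0.0
t 0.62 bed [-0.2062 -0.5877] z 0.2385 yaw -8.94 F 0.01 -0.28 -0.59 w 0.8
[250.00005 318.00003] [0.282 0.178 0.15 ] [-0.303  0.149] [429. 301.]
[278.00003 262.00003] [0.419 0.112 0.15 ] [-0.158  0.104] [348. 260.]
[304.40002 275.20004] [0.387 0.047 0.15 ] [-0.179  0.035] [374. 241.]
[276.40005 331.20004] [0.251 0.113 0.15 ] [-0.324  0.08 ] [453. 278.]
```

```bash
for i in 1; do python3 -m creep '[0.6,0.004,-0.0375,0,0,0.6,0.004,-0.0375,0,0,0.6,0.004,-0.0375,0,0,0.6,0.004,-0.0375,0,0,0.6,0.004,-0.0375,0,0]' >/dev/null; python3 -m creep '[0.6,0.004,-0.0375,0,0,0.6,0.004,-0.0375,0,0,0.6,0.004,-0.0375,0,0,0.6,0.004,-0.0375,0,0,0.6,0.004,-0.0375,0,0]'>/dev/null;  python3 -m creep '[0.6,0.004,-0.0375,0,0,0.6,0.004,-0.0375,0,0,0.6,0.004,-0.0375,0,0,0.6,0.004,-0.0375,0,-0.006,0.6,0,0,0,0]'; done; python3 -c "from h import *;st()"
```

```text
time_s: 1.92
tool_pos: [0.4037, -0.0462, 0.2388]
tool_rot: [-0.002, 0.998, -0.064, 0.001]
ft_force: [0.4, -1.0, 0.8]
width: 0.799
grip_force: 0.0
t 1.92 bed [-0.1488 -0.0546] z 0.2388 yaw -7.29 F 0.54 -0.93 0.77 w 0.8
```

```bash
python3 -m creep '[0.6,0,-0.03,0.02,0,0.6,0,0,0.035,0,0.6,0,0,0.035,0,0.6,0,0,0.035,0,0.6,0,0,0.02,0]' >/dev/null; python3 -m creep '[0.6,0,0,0.002,0,0.6,0,0,0,0]'
python3 - <<'E'
from h import *
st(); crop("side","s2",150,450,130,330,2.5)
E
```

```text
time_s: 2.5
tool_pos: [0.4049, -0.0247, 0.091]
tool_rot: [-0.0, 0.997, -0.071, -0.001]
ft_force: [-0.4, 0.1, 0.6]
width: 0.798
grip_force: 0.0
t 2.5 bed [-0.1508 -0.0331] z 0.091 yaw -8.17 F -0.42 0.06 0.63 w 0.8
```

View pics/s2.png

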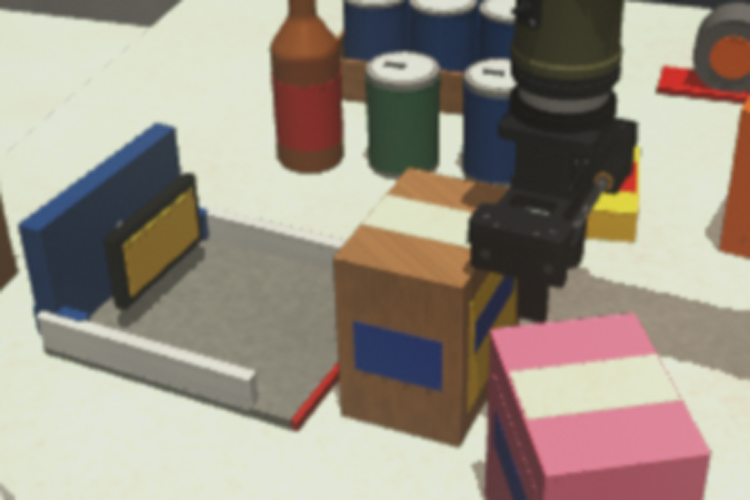

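The gripper is behind the near face with its body just above the carton's top (about (530,230) in the crop), clear of the pink look-alike. Next comes the gentle push to the red edge.

```bash
python3 -m creep '[0.6,0.004,0,0,0,0.6,0.004,0,0,0,0.6,0.004,0,0,0,0.6,0.003,0,0,0,0.6,0.002,0,0,0]' >/dev/null; python3 -c "from h import *;st()"; python3 -m creep '[0.6,0.002,0,0,0,0.6,0.002,0,0,0,0.6,0.002,0,0,0,0.6,0.002,0,0,0,0.6,0.002,0,0,0]' >/dev/null; python3 -c "from h import *;st()"
```

```text
t 2.97 bed [-0.132  -0.0327] z 0.0924 yaw -8.26 F -0.31 0.36 -0.58 w 0.8
t 3.38 bed [-0.1254 -0.0328] z 0.0915 yaw -8.19 F -3.58 0.72 2.6 w 0.8
```

```bash
python3 -m creep '[0.6,0.002,0,0,0,0.6,0.002,0,0,0,0.6,0.002,0,0,0,0.6,0.002,0,0,0]' >/dev/null; python3 -c "from h import *;st()"
```

```text
t 3.72 bed [-0.1151 -0.0328] z 0.0916 yaw -8.27 F -2.44 0.14 -0.61 w 0.8
```

```bash
python3 -m creep '[0.6,0.0015,0,0,0,0.6,0.0015,0,0,0,0.6,0.0015,0,0,0]' >/dev/null; python3 -c "from h import *;st()";  python3 -m creep '[0.6,0.001,0,0,0,0.6,0.001,0,0,0]' >/dev/null; python3 -c "from h import *;st();im=crop('top','t2',285,395,100,265,3.6)"
```

```text
t 3.97 bed [-0.1107 -0.0328] z 0.0916 yaw -8.27 F -2.51 0.78 -1.8 w 0.8
t 4.13 bed [-0.1091 -0.0326] z 0.0917 yaw -8.24 F -4.81 1.23 -0.34 w 0.8
```

View pics/t2.png

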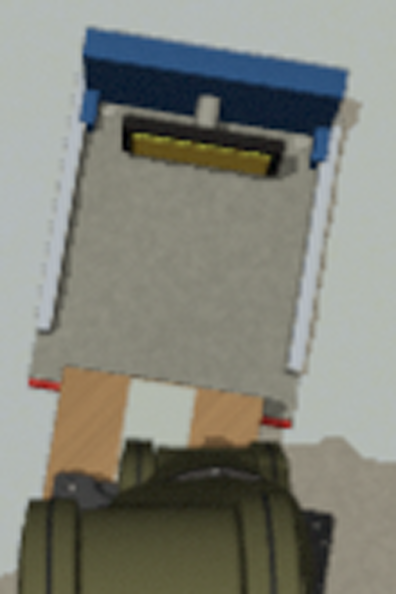

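The far top edge runs from (65,367) to (263,397) in the crop, nearly parallel to the red edge and about at it. I'll press slightly more to seat it.

```bash
python3 -c "
from h import *
for p in((65,367),(263,397)): print(bed(ray('top',(285+p[0]/3.6,100+p[1]/3.6),.15)).round(4))"
python3 -m creep '[0.6,0.001,0,0,0,0.6,0.001,0,0,0]' >/dev/null; python3 -c "from h import *;st()"
```

```text
[-0.0014  0.0676]
[-0.0002 -0.0699]
t 4.35 bed [-0.1088 -0.0325] z 0.0917 yaw -8.18 F -7.04 1.51 4.13 w 0.8
```

```bash
python3 -m creep '[0.6,0.001,0,0,0,0.6,0.001,0,0,0]' >/dev/null; python3 -c "from h import *;st()"
```

```text
t 4.52 bed [-0.1084 -0.0327] z 0.0917 yaw -8.15 F -10.11 1.15 4.7 w 0.8
```

```bash
python3 -m creep '[0.6,-0.015,0,0,0,0.6,0,0,-0.02,0,0.6,0,-0.016,-0.02,0,0.6,0,-0.017,0,0,0.6,0,0,0,0]' >/dev/null; python3 -c "from h import *;st()"; python3 -m creep '[0.6,0.004,0,0,0,0.6,0.003,0,0,0,0.6,0.002,0,0,0,0.6,0.002,0,0,0,0.6,0.002,0,0,0]' >/dev/null; python3 -c "from h import *;st()"
```

```text
t 4.93 bed [-0.1166  0.0038] z 0.1331 yaw -8.07 F 0.26 0.11 -0.37 w 0.8
t 5.35 bed [-0.1091 -0.001 ] z 0.1312 yaw -8.38 F -6.18 0.03 2.75 w 0.8
```

```bash
python3 -m creep '[0.6,0.003,0,0,0,0.6,0.003,0,0,0,0.6,0.003,0,0,0]' >/dev/null; python3 -c "from h import *;st()"; python3 -m creep '[0.6,0.003,0,0,0,0.6,0.003,0,0,0,0.6,0.003,0,0,0]' >/dev/null; python3 -c "from h import *;st()"
```

```text
t 5.6 bed [-0.1014 -0.0008] z 0.1311 yaw -8.36 F -5.91 -0.15 4.25 w 0.8
t 5.85 bed [-0.0921 -0.0006] z 0.1312 yaw -8.33 F -6.25 0.12 3.48 w 0.8
```

```bash
python3 -m creep '[0.6,0.004,0,0,0,0.6,0.004,0,0,0,0.6,0.004,0,0,0,0.6,0.004,0,0,0,0.6,0.004,0,0,0]' >/dev/null; python3 -c "from h import *;st()"; python3 -m creep '[0.6,0.004,0,0,0,0.6,0.004,0,0,0,0.6,0.004,0,0,0]' >/dev/null; python3 -c "from h import *;st()"
```

```text
t 6.27 bed [-0.0707 -0.0003] z 0.1315 yaw -8.31 F -4.41 0.46 4.87 w 0.8
t 6.52 bed [-0.0565  0.0003] z 0.1318 yaw -8.28 F -1.41 -0.09 4.65 w 0.79
```

```bash
python3 -m creep '[0.6,0.004,0,0,0,0.6,0.004,0,0,0,0.6,0.004,0,0,0]' >/dev/null; python3 -c "from h import *;st()"; python3 -m creep '[0.6,0.003,0,0,0,0.6,0.003,0,0,0]' >/dev/null; python3 -c "from h import *;st();crop('side','s3',100,450,130,330,2.2)"
```

```text
t 6.77 bed [-0.0435  0.0009] z 0.1318 yaw -8.25 F -0.18 1.02 0.53 w 0.8
t 6.93 bed [-0.0379  0.0008] z 0.1316 yaw -8.25 F 0.59 -0.16 0.13 w 0.8
```

View pics/s3.png

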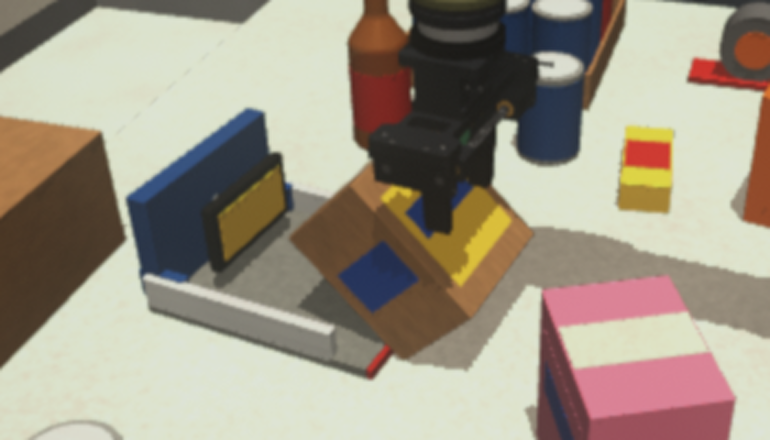

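The carton is caught mid-fall at about 45°, past balance, and is no longer pressing on the fingers. I'll lift the tool clear and let it land.

```bash
python3 -m creep '[0.6,0,0,-0.03,0,0.6,-0.01,0,-0.03,0,0.6,-0.03,0,0,0,0.6,-0.035,0,0,0,0.6,-0.035,0,0,0]' >/dev/null;python3 -m creep '[0.6,0,0,0,0,0.6,0,0,0,0,0.6,0,0,0,0]' >/dev/null; python3 -c "from h import *;st();crop('side','s4',150,330,170,310,4);crop('top','t4',285,395,100,265,3.6)"
```

```text
t 7.65 bed [-0.1476  0.0005] z 0.192 yaw -8.25 F 0.61 -0.65 0.5 w 0.8
```

View pics/s4.png

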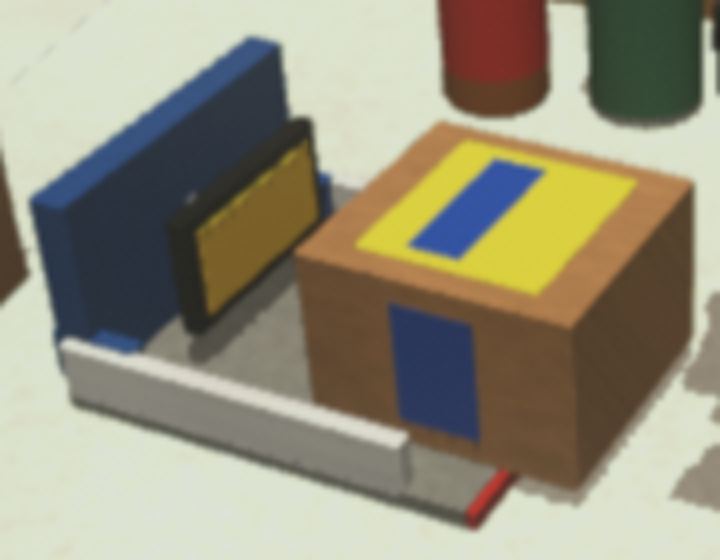

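View pics/t4.png

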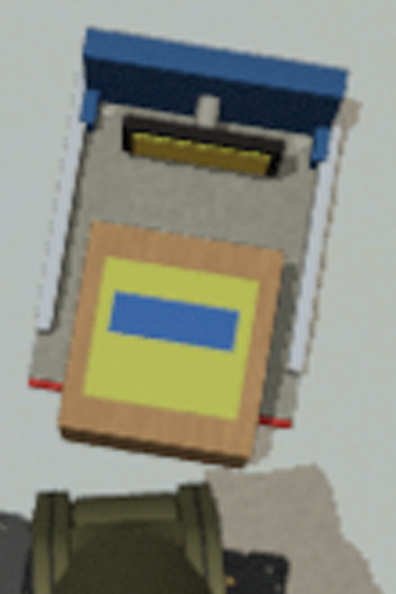

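The carton lies flat between the rails, a little over the red edge. Its top-face corners in the crop are (92,221), (285,251), (246,458) and (60,428).

Run:
```python
from h import *
T=lambda u,v:(285+u/3.6,100+v/3.6); S=lambda u,v:(150+u/4,170+v/4)
c=[T(92,221),T(285,251),T(246,458),T(60,430)]
s=[S(297,257),S(440,122),S(692,183),S(573,328)]
B=np.array([bed(ray("top",p,.112)) for p in c]); print(B.round(4))
print("tri z",[tri(a,b)[2].round(4) for a,b in zip(c,s)])
print("yaw rel",[np.degrees(np.arctan2(-(a-b)[0],(a-b)[1])).round(2) for a,b in((B[0],B[1]),(B[3],B[2]))])
print("pad",[bed(tri(T(*a),S(*b))).round(4) for a,b in(((134,135),(195,233)),((274,155),(308,142)))])
print("gate far",[bed(ray("top",T(*p),.122)).round(4) for p in((87,28),(347,70))])
```

```text
[[ 0.1103  0.0677]
 [ 0.1109 -0.0712]
 [-0.0396 -0.0668]
 [-0.0409  0.066 ]]
tri z [np.float64(0.1055), np.float64(0.1064), np.float64(0.1089), np.float64(0.1069)]
yaw rel [np.float64(0.25), np.float64(0.58)]
pad [array([0.1838, 0.0496]), array([ 0.1854, -0.0538])]
gate far [array([0.2448, 0.093 ]), array([ 0.2443, -0.0942])]
```

```bash
python3 -m creep '[1,0.033,0,0,0,1,0.033,0,0.03,0.002,1,0,0,0.035,0,1,0,0,0.035,0,1,0,0,0.035,0]' >/dev/null;python3 -m creep '[1,0,0,0.002,0,1,0,0,0,0]' >/dev/null; python3 -c "from h import *;st()"; python3 -m creep '[1,0.01,0,0,0,1,0.007,0,0,0,1,0.003,0,0,0,1,0.003,0,0,0,1,0.003,0,0,0]' >/dev/null; python3 -c "from h import *;st()"
```

```text
t 8.33 bed [-0.0856  0.0001] z 0.0551 yaw -8.4 F 0.24 0.35 1.43 w 1.0
t 8.75 bed [-0.0582  0.0006] z 0.058 yaw -8.38 F 0.37 -0.18 -0.37 w 1.01
```

```bash
python3 -m creep '[1,0.003,0,0,0,1,0.003,0,0,0,1,0.002,0,0,0,1,0.002,0,0,0,1,0.002,0,0,0]' >/dev/null;python3 -c "from h import *;st()"; python3 -m creep '[1,0.003,0,0,0,1,0.003,0,0,0,1,0.003,0,0,0,1,0.003,0,0,0,1,0.003,0,0,0]' >/dev/null; python3 -c "from h import *;st()"
```

```text
t 9.17 bed [-0.0477  0.0004] z 0.0566 yaw -8.4 F -3.72 0.4 1.51 w 1.0
t 9.58 bed [-0.032   0.0007] z 0.0564 yaw -8.36 F -1.85 0.17 -1.23 w 1.0
```

```bash
for i in 1; do python3 -m creep '[1,0.004,0,0,0,1,0.004,0,0,0,1,0.004,0,0,0,1,0.004,0,0,0,1,0.004,0,0,0]' >/dev/null;python3 -c "from h import *;st()"; python3 -m creep '[1,0.004,0,0,0,1,0.004,0,0,0,1,0.004,0,0,0,1,0.003,0,0,0,1,0.003,0,0,0]' >/dev/null; python3 -c "from h import *;st()"; done
```

```text
t 10.0 bed [-0.0117  0.0007] z 0.0567 yaw -8.38 F -3.35 -0.2 -1.33 w 1.0
t 10.42 bed [0.0061 0.0008] z 0.0567 yaw -8.38 F -2.81 -0.88 -0.61 w 1.0
```

```bash
python3 -m creep '[1,0.003,0,0,0,1,0.003,0,0,0,1,0.002,0,0,0,1,0.002,0,0,0]' >/dev/null;python3 -c "from h import *;st()"; python3 -m creep '[1,0.001,0,0,0,1,0.001,0,0,0,1,0.001,0,0,0,1,0.001,0,0,0]' >/dev/null; python3 -c "from h import *;st()"; python3 -m creep '[1,0.001,0,0,0,1,0.001,0,0,0,1,0.001,0,0,0]' >/dev/null; python3 -c "from h import *;st()"
```

```text
t 10.75 bed [0.016  0.0008] z 0.0567 yaw -8.38 F -3.79 0.56 0.36 w 1.0
t 11.08 bed [0.0198 0.0008] z 0.0568 yaw -8.37 F -4.4 -0.41 0.51 w 1.0
t 11.33 bed [0.0229 0.0008] z 0.0568 yaw -8.38 F -3.45 -0.25 0.55 w 1.0
```

```bash
python3 -m creep '[1,0.001,0,0,0,1,0.001,0,0,0]' >/dev/null;python3 -c "from h import *;st()"; python3 -m creep '[1,0.001,0,0,0,1,0.001,0,0,0]' >/dev/null; python3 -c "from h import *;st()"; python3 -m creep '[1,0.001,0,0,0,1,0.001,0,0,0]' >/dev/null; python3 -c "from h import *;st()"
```

```text
t 11.5 bed [0.0241 0.0009] z 0.0567 yaw -8.38 F -6.5 0.48 3.07 w 1.0
t 11.67 bed [0.0248 0.0009] z 0.0566 yaw -8.38 F -8.19 0.06 4.89 w 1.0
t 11.83 bed [0.0256 0.0009] z 0.0565 yaw -8.4 F -11.24 0.74 7.25 w 1.0
```

```bash
python3 -m creep '[1,0,0,0,0,1,0,0,0,0,1,0,0,0,0]' >/dev/null;python3 -c "from h import *;st()"; python3 -m creep '[1,0.0005,0,0,0,1,0,0,0,0,1,0.0005,0,0,0,1,0,0,0,0]' >/dev/null; python3 -c "from h import *;st()"; python3 -m creep '[1,0.0005,0,0,0,1,0,0,0,0,1,0.0005,0,0,0,1,0,0,0,0]' >/dev/null; python3 -c "from h import *;st()"
```

```text
t 12.08 bed [0.0257 0.0009] z 0.0564 yaw -8.39 F -9.59 1.76 5.23 w 1.0
t 12.42 bed [0.0259 0.0009] z 0.0564 yaw -8.4 F -11.15 1.0 6.49 w 1.01
t 12.75 bed [0.0262 0.0009] z 0.0563 yaw -8.4 F -13.44 0.85 7.44 w 1.0
```

```bash
python3 -m creep '[1,0,0,-0.001,0,1,0,0,-0.001,0,1,0,0,0,0]' >/dev/null;python3 -c "from h import *;st()"; python3 -m creep '[1,0.0005,0,-0.0005,0,1,0,0,0,0,1,0.0005,0,-0.0005,0,1,0,0,0,0]' >/dev/null; python3 -c "from h import *;st()"
```

```text
t 13.0 bed [0.0269 0.001 ] z 0.0575 yaw -8.41 F -8.62 -0.39 -3.13 w 1.0
t 13.33 bed [0.0272 0.001 ] z 0.058 yaw -8.42 F -8.84 -0.09 -3.92 w 1.0
```

```bash
python3 -m creep '[1,0.0005,0,0,0,1,0,0,0,0,1,0.0005,0,0,0,1,0,0,0,0]' >/dev/null;python3 -c "from h import *;st()"; python3 -m creep '[1,0.0005,0,0,0,1,0,0,0,0,1,0.0005,0,-0.0003,0,1,0,0,0,0]' >/dev/null; python3 -c "from h import *;st()"
```

```text
t 13.67 bed [0.0274 0.001 ] z 0.058 yaw -8.42 F -10.72 0.3 -1.53 w 1.0
t 14.0 bed [0.0278 0.001 ] z 0.0582 yaw -8.42 F -11.38 0.21 -2.18 w 1.0
```

```bash
python3 -m creep '[1,-0.001,0,0,0,1,-0.001,0,0,0,1,-0.001,0,0,0,1,-0.001,0,0,0,1,-0.001,0,0,0]' >/dev/null;python3 -c "from h import *;st()"; python3 -m creep '[1,-0.001,0,0,0,1,-0.001,0,0,0,1,-0.001,0,0,0,1,-0.001,0,0,0,1,-0.001,0,0,0]' >/dev/null;python3 -c "from h import *;st()"; python3 -m creep '[1,-0.005,0,0,0,1,-0.015,0,0,0,1,-0.03,0,0,0,1,-0.02,0,-0.03,0,1,0,0,-0.04,0]' >/dev/null; python3 -m creep '[1,0,0,-0.04,0,1,-0.03,0,-0.03,0,1,-0.03,0,0,0,1,-0.03,0,0,0,1,0,0,0,0]' >/dev/null;python3 -m creep '[1,0,0,0,0,1,0,0,0,0,1,0,0,0,0]' >/dev/null; python3 -c "from h import *;st();crop('side','s5',150,330,170,310,4);crop('top','t5',285,395,100,265,3.6)"
```

```text
t 14.42 bed [0.0269 0.001 ] z 0.059 yaw -8.43 F -5.2 1.09 -2.04 w 1.0
t 14.83 bed [0.0256 0.0009] z 0.0605 yaw -8.36 F 0.77 0.4 -0.24 w 1.0
t 15.92 bed [-0.1336  0.0005] z 0.1996 yaw -8.39 F 0.44 0.46 0.26 w 1.0
```

View pics/t5.png

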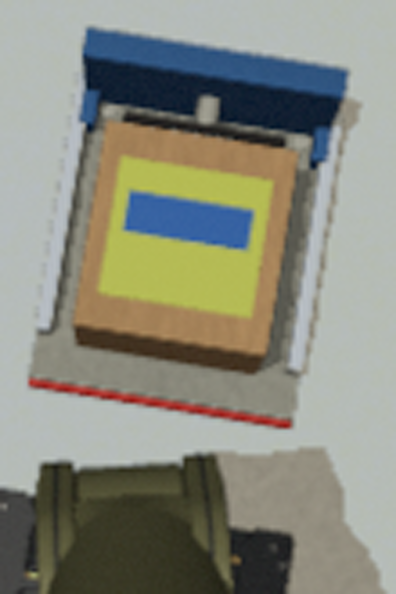

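The carton lies flat between the rails with its far edge on the pad (crop (108,122) to (300,149)), and the red edge is bare. Next is a numeric check of how square it is.

Run:
```python
from h import *
im=camera("top");hsv=cv2.cvtColor(im,cv2.COLOR_RGB2HSV);H,S,V=[hsv[...,i].astype(int) for i in range(3)]
Y,X=np.mgrid[:480,:640]; roi=(X>285)&(X<395)&(Y>100)&(Y<265)
def fit(m,z,top):  # line through upper/lower border, sub-pixel by column extremes
    p=[]
    cols=[c for c in range(285,395) if m[:,c].sum()>0]; cols=cols[4:-4] if len(cols)>20 else cols
    for c in cols:
        r=np.nonzero(m[:,c])[0]; p.append(bed(ray("top",(c,r.min() if top else r.max()),z)))
    p=np.array(p); k=np.polyfit(p[:,1],p[:,0],1); return np.degrees(np.arctan(-k[0])).round(2),k[1].round(4)
blue=(H>100)&(H<125)&(S>120)&roi
red=((H<6)|(H>174))&(S>150)&roi
yel=(H>24)&(H<34)&(S>100)&roi&(Y>138)
band=blue&(Y>150); gate=blue&(Y<140)
print("gate",fit(gate,.122,True),"red",fit(red,.012,True),fit(red,.012,False))
print("yel",fit(yel,.112,True),fit(yel,.112,False),"band",fit(band,.112,True),fit(band,.112,False))
brown=(H>6)&(H<22)&(S>60)&roi&(Y>120);print("far",fit(brown,.112,True))
c=[(108,122),(300,149)];print([bed(ray("top",(285+u/3.6,100+v/3.6),.112)).round(4) for u,v in c])
```

```text
gate (np.float64(-0.23), np.float64(0.2433)) red (np.float64(-0.16), np.float64(0.0037)) (np.float64(-0.11), np.float64(0.0018))
yel (np.float64(12.69), np.float64(0.1578)) (np.float64(-43.88), np.float64(-0.0002)) band (np.float64(-0.1), np.float64(0.1347)) (np.float64(-0.47), np.float64(0.1104))
far (np.float64(23.98), np.float64(0.1778))
[array([0.1828, 0.068 ]), array([ 0.1854, -0.0705])]
```

```bash
python3 -c "from h import *;print(sign_off())"
```

```text
the job is handed in; nothing more can be done
None
```

The carton is lying flat on the bed against the sprung pad, within about half a degree of square. I pressed the pad in by about 4 mm and eased off, the highest push I read was about 13 N, and the job was handed in at about 16 s.

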